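Scoop one trackball into each kit box

TASK

Using the scoop, which holds just one ball at a time, take a ball from the wooden trough, tip it into one of the two open kit boxes, then fetch a second ball the same way for the other box, so that each box holds one ball and the third ball stays in the trough. Do not touch the balls with the gripper or the arm, and leave the boxes where they stand and the other things on the table alone. Finally set the empty scoop down on the table, standing upright on its flat sole.

Things in the scene. Friction and masses are not known exactly. Their poses are not given: they have to be found in the camera images.
- scoop: Grey plastic scoop, 118 mm long, 74 mm wide, 160 g, upright black handle at its back. Origin: underside of the flat sole, below the pocket; x to the open nose, z up. Pushed along the floor under a ball that something backs up, it takes the ball over a low crest into the pocket; the ball rolls out over the nose when the nose is tipped down more than about 30 degrees (40 to 45 is sure).
- scoop_pocket (a point): On the pocket floor, 2.5 mm above the scoop's origin; axes as the scoop's. The pocket is 68 mm wide inside, from the back wall's face at x=-32 mm (45 mm high) to a crest 5 mm above the sole at x=22 to 26 mm. Cheeks 26 mm high from x=-32 to 16, 14 mm high from there to 32. A ball in the pocket has its centre at x=-2 to 12 mm, 30 mm above this point.
- scoop_nose (a point): Middle of the scoop's front edge, at sole level, 48 mm in front of the scoop's origin; axes as the scoop's. The edge is 1.5 mm thick; from it a ramp rises to the crest. With a ball in the pocket pushed fully back, the nose reaches just under the next ball: draw the scoop back 20 mm or so before lifting, or it flicks that ball towards the open mouth.
- scoop_handle (a point): Grasp point on the scoop's handle, on its middle line, 125 mm above the sole and 52 mm behind the scoop's origin; axes as the scoop's. The handle is an upright bar 18 mm thick (along y, the way to grip it), 36 mm wide (along x), its top at 150 mm.
- trough: Fixed plywood feed trough, 245 mm long, 98 mm wide, 36 mm high. Origin: underside, x along its length towards the closed end, z up. The inside is 88 mm wide (y=-44 to 44 mm), from the open mouth at x=-100 mm (no wall there) to the end wall's face at x=140 mm; the flat floor is 8 mm above the table. Three balls lie in it one behind the other, and can be pushed up to one another and to the end wall.
- box_a_in (a point): Centre of the inner floor (4 mm above the table) of a loose open blue plastic box, 110 x 110 x 55 mm high, walls 4 mm, 400 g; axes along its sides.
- box_b_in (a point): The same for the other box, of the same size.
- box_a: That box: origin at the centre of its underside.
- box_b: That box: origin at the centre of its underside.
- ball1_center (a point): Centre of a smooth yellow plastic ball, 60 mm in diameter, 60 g; it slides easily but rolls sluggishly, at the start the one nearest the mouth.
- ball2_center (a point): Centre of a smooth yellow plastic ball, 60 mm in diameter, 60 g; it slides easily but rolls sluggishly, at the start the middle one.
- ball3_center (a point): Centre of a smooth yellow plastic ball, 60 mm in diameter, 60 g; it slides easily but rolls sluggishly, at the start the one nearest the closed end.
- glue: Bystander: glue stick standing upright, 32 mm across, 100 mm tall; origin under its centre.
- scraper: Bystander: scraper with a red handle, lying flat; origin under its middle.
- spool: Bystander: black spool lying flat, 180 mm across, 60 mm high; origin under its centre.
There are look-alikes about, which are no part of the job. Leave any red look-alike of the part that bears ball1_center alone.

How it is judged (in metres and radians):
On the way, in this order (a step that is already met when the one before it is completed fails the run):
1. one ball rides in the scoop's pocket, its centre at least 85 mm above the table, the other two in the trough (((x of ball1_center in the frame of scoop between -0.015 and 0.03 m and y of ball1_center in the frame of scoop between -0.02 and 0.02 m and z of ball1_center in the frame of scoop between 0.02 and 0.05 m and height (world z) of ball1_center above 0.085 m and x of ball2_center in the frame of trough between -0.1 and 0.14 m and y of ball2_center in the frame of trough between -0.044 and 0.044 m and z of each of ball2_center, ball3_center in the frame of trough below 0.05 m and x of ball3_center in the frame of trough between -0.1 and 0.14 m and y of ball3_center in the frame of trough between -0.044 and 0.044 m) or (x of ball2_center in the frame of scoop between -0.015 and 0.03 m and y of ball2_center in the frame of scoop between -0.02 and 0.02 m and z of ball2_center in the frame of scoop between 0.02 and 0.05 m and height (world z) of ball2_center above 0.085 m and x of ball1_center in the frame of trough between -0.1 and 0.14 m and y of ball1_center in the frame of trough between -0.044 and 0.044 m and z of each of ball1_center, ball3_center in the frame of trough below 0.05 m and x of ball3_center in the frame of trough between -0.1 and 0.14 m and y of ball3_center in the frame of trough between -0.044 and 0.044 m) or (x of ball3_center in the frame of scoop between -0.015 and 0.03 m and y of ball3_center in the frame of scoop between -0.02 and 0.02 m and z of ball3_center in the frame of scoop between 0.02 and 0.05 m and height (world z) of ball3_center above 0.085 m and x of ball1_center in the frame of trough between -0.1 and 0.14 m and y of ball1_center in the frame of trough between -0.044 and 0.044 m and z of each of ball1_center, ball2_center in the frame of trough below 0.05 m and x of ball2_center in the frame of trough between -0.1 and 0.14 m and y of ball2_center in the frame of trough between -0.044 and 0.044 m))), for 0.2 s.
2. one ball is in a box, the other two still in the trough (((horizontal distance between ball1_center and box_a_in below 0.045 m and z of ball1_center in the frame of box_a between 0.02 and 0.05 m and x of ball2_center in the frame of trough between -0.1 and 0.14 m and y of ball2_center in the frame of trough between -0.044 and 0.044 m and z of each of ball2_center, ball3_center in the frame of trough below 0.05 m and x of ball3_center in the frame of trough between -0.1 and 0.14 m and y of ball3_center in the frame of trough between -0.044 and 0.044 m) or (horizontal distance between ball1_center and box_b_in below 0.045 m and z of ball1_center in the frame of box_b between 0.02 and 0.05 m and x of ball2_center in the frame of trough between -0.1 and 0.14 m and y of ball2_center in the frame of trough between -0.044 and 0.044 m and z of each of ball2_center, ball3_center in the frame of trough below 0.05 m and x of ball3_center in the frame of trough between -0.1 and 0.14 m and y of ball3_center in the frame of trough between -0.044 and 0.044 m) or (horizontal distance between ball2_center and box_a_in below 0.045 m and z of ball2_center in the frame of box_a between 0.02 and 0.05 m and x of ball1_center in the frame of trough between -0.1 and 0.14 m and y of ball1_center in the frame of trough between -0.044 and 0.044 m and z of each of ball1_center, ball3_center in the frame of trough below 0.05 m and x of ball3_center in the frame of trough between -0.1 and 0.14 m and y of ball3_center in the frame of trough between -0.044 and 0.044 m) or (horizontal distance between ball2_center and box_b_in below 0.045 m and z of ball2_center in the frame of box_b between 0.02 and 0.05 m and x of ball1_center in the frame of trough between -0.1 and 0.14 m and y of ball1_center in the frame of trough between -0.044 and 0.044 m and z of each of ball1_center, ball3_center in the frame of trough below 0.05 m and x of ball3_center in the frame of trough between -0.1 and 0.14 m and y of ball3_center in the frame of trough between -0.044 and 0.044 m) or (horizontal distance between ball3_center and box_a_in below 0.045 m and z of ball3_center in the frame of box_a between 0.02 and 0.05 m and x of ball1_center in the frame of trough between -0.1 and 0.14 m and y of ball1_center in the frame of trough between -0.044 and 0.044 m and z of each of ball1_center, ball2_center in the frame of trough below 0.05 m and x of ball2_center in the frame of trough between -0.1 and 0.14 m and y of ball2_center in the frame of trough between -0.044 and 0.044 m) or (horizontal distance between ball3_center and box_b_in below 0.045 m and z of ball3_center in the frame of box_b between 0.02 and 0.05 m and x of ball1_center in the frame of trough between -0.1 and 0.14 m and y of ball1_center in the frame of trough between -0.044 and 0.044 m and z of each of ball1_center, ball2_center in the frame of trough below 0.05 m and x of ball2_center in the frame of trough between -0.1 and 0.14 m and y of ball2_center in the frame of trough between -0.044 and 0.044 m))), for 0.2 s.
3. a second ball rides in the scoop's pocket, its centre at least 85 mm above the table, the first in its box, the third in the trough (((horizontal distance between ball1_center and box_a_in below 0.045 m and z of ball1_center in the frame of box_a between 0.02 and 0.05 m and x of ball2_center in the frame of scoop between -0.015 and 0.03 m and y of ball2_center in the frame of scoop between -0.02 and 0.02 m and z of ball2_center in the frame of scoop between 0.02 and 0.05 m and height (world z) of ball2_center above 0.085 m and x of ball3_center in the frame of trough between -0.1 and 0.14 m and y of ball3_center in the frame of trough between -0.044 and 0.044 m and z of ball3_center in the frame of trough below 0.05 m) or (horizontal distance between ball1_center and box_b_in below 0.045 m and z of ball1_center in the frame of box_b between 0.02 and 0.05 m and x of ball2_center in the frame of scoop between -0.015 and 0.03 m and y of ball2_center in the frame of scoop between -0.02 and 0.02 m and z of ball2_center in the frame of scoop between 0.02 and 0.05 m and height (world z) of ball2_center above 0.085 m and x of ball3_center in the frame of trough between -0.1 and 0.14 m and y of ball3_center in the frame of trough between -0.044 and 0.044 m and z of ball3_center in the frame of trough below 0.05 m) or (horizontal distance between ball1_center and box_a_in below 0.045 m and z of ball1_center in the frame of box_a between 0.02 and 0.05 m and x of ball3_center in the frame of scoop between -0.015 and 0.03 m and y of ball3_center in the frame of scoop between -0.02 and 0.02 m and z of ball3_center in the frame of scoop between 0.02 and 0.05 m and height (world z) of ball3_center above 0.085 m and x of ball2_center in the frame of trough between -0.1 and 0.14 m and y of ball2_center in the frame of trough between -0.044 and 0.044 m and z of ball2_center in the frame of trough below 0.05 m) or (horizontal distance between ball1_center and box_b_in below 0.045 m and z of ball1_center in the frame of box_b between 0.02 and 0.05 m and x of ball3_center in the frame of scoop between -0.015 and 0.03 m and y of ball3_center in the frame of scoop between -0.02 and 0.02 m and z of ball3_center in the frame of scoop between 0.02 and 0.05 m and height (world z) of ball3_center above 0.085 m and x of ball2_center in the frame of trough between -0.1 and 0.14 m and y of ball2_center in the frame of trough between -0.044 and 0.044 m and z of ball2_center in the frame of trough below 0.05 m) or (horizontal distance between ball2_center and box_a_in below 0.045 m and z of ball2_center in the frame of box_a between 0.02 and 0.05 m and x of ball1_center in the frame of scoop between -0.015 and 0.03 m and y of ball1_center in the frame of scoop between -0.02 and 0.02 m and z of ball1_center in the frame of scoop between 0.02 and 0.05 m and height (world z) of ball1_center above 0.085 m and x of ball3_center in the frame of trough between -0.1 and 0.14 m and y of ball3_center in the frame of trough between -0.044 and 0.044 m and z of ball3_center in the frame of trough below 0.05 m) or (horizontal distance between ball2_center and box_b_in below 0.045 m and z of ball2_center in the frame of box_b between 0.02 and 0.05 m and x of ball1_center in the frame of scoop between -0.015 and 0.03 m and y of ball1_center in the frame of scoop between -0.02 and 0.02 m and z of ball1_center in the frame of scoop between 0.02 and 0.05 m and height (world z) of ball1_center above 0.085 m and x of ball3_center in the frame of trough between -0.1 and 0.14 m and y of ball3_center in the frame of trough between -0.044 and 0.044 m and z of ball3_center in the frame of trough below 0.05 m) or (horizontal distance between ball2_center and box_a_in below 0.045 m and z of ball2_center in the frame of box_a between 0.02 and 0.05 m and x of ball3_center in the frame of scoop between -0.015 and 0.03 m and y of ball3_center in the frame of scoop between -0.02 and 0.02 m and z of ball3_center in the frame of scoop between 0.02 and 0.05 m and height (world z) of ball3_center above 0.085 m and x of ball1_center in the frame of trough between -0.1 and 0.14 m and y of ball1_center in the frame of trough between -0.044 and 0.044 m and z of ball1_center in the frame of trough below 0.05 m) or (horizontal distance between ball2_center and box_b_in below 0.045 m and z of ball2_center in the frame of box_b between 0.02 and 0.05 m and x of ball3_center in the frame of scoop between -0.015 and 0.03 m and y of ball3_center in the frame of scoop between -0.02 and 0.02 m and z of ball3_center in the frame of scoop between 0.02 and 0.05 m and height (world z) of ball3_center above 0.085 m and x of ball1_center in the frame of trough between -0.1 and 0.14 m and y of ball1_center in the frame of trough between -0.044 and 0.044 m and z of ball1_center in the frame of trough below 0.05 m) or (horizontal distance between ball3_center and box_a_in below 0.045 m and z of ball3_center in the frame of box_a between 0.02 and 0.05 m and x of ball1_center in the frame of scoop between -0.015 and 0.03 m and y of ball1_center in the frame of scoop between -0.02 and 0.02 m and z of ball1_center in the frame of scoop between 0.02 and 0.05 m and height (world z) of ball1_center above 0.085 m and x of ball2_center in the frame of trough between -0.1 and 0.14 m and y of ball2_center in the frame of trough between -0.044 and 0.044 m and z of ball2_center in the frame of trough below 0.05 m) or (horizontal distance between ball3_center and box_b_in below 0.045 m and z of ball3_center in the frame of box_b between 0.02 and 0.05 m and x of ball1_center in the frame of scoop between -0.015 and 0.03 m and y of ball1_center in the frame of scoop between -0.02 and 0.02 m and z of ball1_center in the frame of scoop between 0.02 and 0.05 m and height (world z) of ball1_center above 0.085 m and x of ball2_center in the frame of trough between -0.1 and 0.14 m and y of ball2_center in the frame of trough between -0.044 and 0.044 m and z of ball2_center in the frame of trough below 0.05 m) or (horizontal distance between ball3_center and box_a_in below 0.045 m and z of ball3_center in the frame of box_a between 0.02 and 0.05 m and x of ball2_center in the frame of scoop between -0.015 and 0.03 m and y of ball2_center in the frame of scoop between -0.02 and 0.02 m and z of ball2_center in the frame of scoop between 0.02 and 0.05 m and height (world z) of ball2_center above 0.085 m and x of ball1_center in the frame of trough between -0.1 and 0.14 m and y of ball1_center in the frame of trough between -0.044 and 0.044 m and z of ball1_center in the frame of trough below 0.05 m) or (horizontal distance between ball3_center and box_b_in below 0.045 m and z of ball3_center in the frame of box_b between 0.02 and 0.05 m and x of ball2_center in the frame of scoop between -0.015 and 0.03 m and y of ball2_center in the frame of scoop between -0.02 and 0.02 m and z of ball2_center in the frame of scoop between 0.02 and 0.05 m and height (world z) of ball2_center above 0.085 m and x of ball1_center in the frame of trough between -0.1 and 0.14 m and y of ball1_center in the frame of trough between -0.044 and 0.044 m and z of ball1_center in the frame of trough below 0.05 m))), for 0.2 s.
4. one ball is in each box and the third in the trough (((horizontal distance between ball1_center and box_a_in below 0.045 m and z of ball1_center in the frame of box_a between 0.02 and 0.05 m and horizontal distance between ball2_center and box_b_in below 0.045 m and z of ball2_center in the frame of box_b between 0.02 and 0.05 m and x of ball3_center in the frame of trough between -0.1 and 0.14 m and y of ball3_center in the frame of trough between -0.044 and 0.044 m and z of ball3_center in the frame of trough below 0.05 m) or (horizontal distance between ball1_center and box_a_in below 0.045 m and z of ball1_center in the frame of box_a between 0.02 and 0.05 m and horizontal distance between ball3_center and box_b_in below 0.045 m and z of ball3_center in the frame of box_b between 0.02 and 0.05 m and x of ball2_center in the frame of trough between -0.1 and 0.14 m and y of ball2_center in the frame of trough between -0.044 and 0.044 m and z of ball2_center in the frame of trough below 0.05 m) or (horizontal distance between ball2_center and box_a_in below 0.045 m and z of ball2_center in the frame of box_a between 0.02 and 0.05 m and horizontal distance between ball1_center and box_b_in below 0.045 m and z of ball1_center in the frame of box_b between 0.02 and 0.05 m and x of ball3_center in the frame of trough between -0.1 and 0.14 m and y of ball3_center in the frame of trough between -0.044 and 0.044 m and z of ball3_center in the frame of trough below 0.05 m) or (horizontal distance between ball2_center and box_a_in below 0.045 m and z of ball2_center in the frame of box_a between 0.02 and 0.05 m and horizontal distance between ball3_center and box_b_in below 0.045 m and z of ball3_center in the frame of box_b between 0.02 and 0.05 m and x of ball1_center in the frame of trough between -0.1 and 0.14 m and y of ball1_center in the frame of trough between -0.044 and 0.044 m and z of ball1_center in the frame of trough below 0.05 m) or (horizontal distance between ball3_center and box_a_in below 0.045 m and z of ball3_center in the frame of box_a between 0.02 and 0.05 m and horizontal distance between ball1_center and box_b_in below 0.045 m and z of ball1_center in the frame of box_b between 0.02 and 0.05 m and x of ball2_center in the frame of trough between -0.1 and 0.14 m and y of ball2_center in the frame of trough between -0.044 and 0.044 m and z of ball2_center in the frame of trough below 0.05 m) or (horizontal distance between ball3_center and box_a_in below 0.045 m and z of ball3_center in the frame of box_a between 0.02 and 0.05 m and horizontal distance between ball2_center and box_b_in below 0.045 m and z of ball2_center in the frame of box_b between 0.02 and 0.05 m and x of ball1_center in the frame of trough between -0.1 and 0.14 m and y of ball1_center in the frame of trough between -0.044 and 0.044 m and z of ball1_center in the frame of trough below 0.05 m))), for 0.2 s.
At the end, for the whole second after the job is handed in: One ball in each box (centre within 45 mm of the box's middle, 20 to 50 mm above its underside), the third in the trough; boxes flat on the table (tilt under 0.1 rad, origin under 4 mm up); scoop on its sole on the table (origin within 4 mm of it, tilt under 0.06 rad), at rest (((horizontal distance between ball1_center and box_a_in below 0.045 m and z of ball1_center in the frame of box_a between 0.02 and 0.05 m and horizontal distance between ball2_center and box_b_in below 0.045 m and z of ball2_center in the frame of box_b between 0.02 and 0.05 m and x of ball3_center in the frame of trough between -0.1 and 0.14 m and y of ball3_center in the frame of trough between -0.044 and 0.044 m and z of ball3_center in the frame of trough below 0.05 m) or (horizontal distance between ball1_center and box_a_in below 0.045 m and z of ball1_center in the frame of box_a between 0.02 and 0.05 m and horizontal distance between ball3_center and box_b_in below 0.045 m and z of ball3_center in the frame of box_b between 0.02 and 0.05 m and x of ball2_center in the frame of trough between -0.1 and 0.14 m and y of ball2_center in the frame of trough between -0.044 and 0.044 m and z of ball2_center in the frame of trough below 0.05 m) or (horizontal distance between ball2_center and box_a_in below 0.045 m and z of ball2_center in the frame of box_a between 0.02 and 0.05 m and horizontal distance between ball1_center and box_b_in below 0.045 m and z of ball1_center in the frame of box_b between 0.02 and 0.05 m and x of ball3_center in the frame of trough between -0.1 and 0.14 m and y of ball3_center in the frame of trough between -0.044 and 0.044 m and z of ball3_center in the frame of trough below 0.05 m) or (horizontal distance between ball2_center and box_a_in below 0.045 m and z of ball2_center in the frame of box_a between 0.02 and 0.05 m and horizontal distance between ball3_center and box_b_in below 0.045 m and z of ball3_center in the frame of box_b between 0.02 and 0.05 m and x of ball1_center in the frame of trough between -0.1 and 0.14 m and y of ball1_center in the frame of trough between -0.044 and 0.044 m and z of ball1_center in the frame of trough below 0.05 m) or (horizontal distance between ball3_center and box_a_in below 0.045 m and z of ball3_center in the frame of box_a between 0.02 and 0.05 m and horizontal distance between ball1_center and box_b_in below 0.045 m and z of ball1_center in the frame of box_b between 0.02 and 0.05 m and x of ball2_center in the frame of trough between -0.1 and 0.14 m and y of ball2_center in the frame of trough between -0.044 and 0.044 m and z of ball2_center in the frame of trough below 0.05 m) or (horizontal distance between ball3_center and box_a_in below 0.045 m and z of ball3_center in the frame of box_a between 0.02 and 0.05 m and horizontal distance between ball2_center and box_b_in below 0.045 m and z of ball2_center in the frame of box_b between 0.02 and 0.05 m and x of ball1_center in the frame of trough between -0.1 and 0.14 m and y of ball1_center in the frame of trough between -0.044 and 0.044 m and z of ball1_center in the frame of trough below 0.05 m)) and angle between each of box_a, box_b's own z axis and vertical below 0.1 rad and height (world z) of each of box_a, box_b, scoop below 0.004 m and height (world z) of scoop above -0.004 m and angle between scoop's own z axis and vertical below 0.06 rad and linear speed of scoop below 0.02 m/s); the robot touches nothing.
It fails at once if the gripper or the arm touches a ball (contact force between any of the fingers, the arm and ball1 above 0.3 N or contact force between any of the fingers, the arm and ball2 above 0.3 N or contact force between any of the fingers, the arm and ball3 above 0.3 N).
It fails at once if a box is shifted by more than 40 mm (distance of any of box_a, box_b from where it was at the start of the episode above 0.04 m).
It fails at once if a bystander (glue stick, scraper, spool) is moved by more than 30 mm (distance of any of glue, scraper, spool from where it was at the start of the episode above 0.03 m).
It also fails if it takes over 72 s, if anything falls off the work surface, if the arm or the gripper's body presses on something with over 40 N, if the wrist force passes 120 N, or if a joint passes its speed limit or range.

ROBOT

A 6-joint arm with a two-finger parallel gripper is mounted at the origin on the work surface. World frame = base frame: x ahead of the robot, y to its left, z up, the work surface at z = 0. Lengths are in mm, angles in rad, forces in N, time in s.
With the tool pointing down it reaches from about 400 to 925 mm from the base axis. Payload 12.5 kg.
Tool frame: the origin (TCP) lies at the very end of the fingers, on their centre line; the grasp point (between the pads) lies grip_depth behind it (grip_depth is the distance from the TCP to the grasp point, in mm); z points along the fingers, y is the line along which they close (so a half turn about z gives the same grasp; the last joint's range is limited). The gripper opens to 95 mm and grips with 3 to 60 N. Pads are 20 mm wide; open, the fingers measure 119 mm over their backs; the gripper's body (75 mm by 180 mm) begins 59 mm behind the grasp point.
Start: joints at [1.186, 0.491, 1.559, -0, 1.092, -0.106], TCP at [171.984, 600.89, 214.661] pointing down, gripper open.
Joint ranges: [-3.1, 3.1], [-0.84, 2.19], [0.05, 2.79], [-1.13, 4.28], [0.06, 2.93], [-2.69, 2.69]. Speed limits (rad/s): [2.22, 2.22, 2.79, 3.14, 3.14, 3.14].

INTERFACE

Orientations are given as [roll, pitch, yaw] about the fixed x, y, z axes, in that order (R = Rz(yaw) Ry(pitch) Rx(roll)).
In Python, from cell import state, read_camera, job_done, grip_depth gives the robot as it stands.
- The arm moves only by the tool drive_tool, never from a script. Its argument "targets" is a list of rows, each an object with "jaw": the opening, from 0 (shut) to 1 (fully open); "travel": the shift along the tool's x, y, z in m, a list of three; "twist": the turn about the tool's z in rad. In form: [{"jaw": jaw, "travel": [tx, ty, tz], "twist": twist}, ...]. A call has 1 to 8 rows; each row is the pose to reach, as a shift and turn from the pose commanded when the call began, along the tool's axes at that moment; what a row does not reach only later rows make up. A row lasts 1/12 s, in which the tool goes at most 41.7 mm and 7.16 degrees, less where a joint would pass 70% of its speed; a pose out of reach is approached as far as the arm can. A call with a gripper value outside its range is refused whole. The fingers move at their own pace and stop on an object; the grip force is fixed at half the most. Time passes only in rows, so rows that repeat a pose let the fingers close. It gives the time, the measured TCP pose, the force, the opening and the grip force at its end, in the units of the state.
- state(): the state, without advancing time (a new reading comes with each control period).
- read_camera(name): name is "scene" or "top" or "wrist"; returns a dict with "frame" (420x560x3 uint8, red, green, blue), "fx", "fy", "cx", "cy" (pixels), "k1" (the pictures are not rectified: a ray, as slopes to the right and down, at radius r is drawn at 1 + k1 r^2 times it, then the intrinsics apply), "R" (3x3) and "t" (3): a world point X has camera coordinates R X + t. Camera axes: x right, y down, z forward; pixel columns grow to the right and rows downward; lengths in mm; the calibration is good to about 2 mm. A picture is of the moment at which its call begins. There is no depth.
- job_done(): hands the job in; it is judged then, once.
The state is a dict: "t": time; "joints": joint angles; "qvel": joint speeds; "tau": joint torques, N m; "eef_pos": TCP position; "tcp_rot": TCP orientation; "ft_force": force on the tool from outside, world axes, zero at the start; "moment": the same for the moment, N m; "opening": opening from 0.0 (shut) to 1.0 (fully open); "grip_force": force on a finger pad.
Only numpy, scipy, OpenCV 4.12 (cv2) and the standard library are available. Lean on these libraries where they do the work, as an engineer would, in place of code of your own. Each camera call takes 0.05 s, during which the arm holds its last target. There are 200 camera calls.

## Working session

There is one attempt and no reset: what is moved stays moved. The work goes in short steps, Python scripts to look and compute and a tool call to move; the robot and the scene stay as the last step left them, time stands still between calls to the robot, and variables do not carry over. Pictures are saved under pics/ and viewed, at most 10 in all, crops included, and the job is handed in when it is done.

Besides the shell and the picture viewer there is one more tool, called after "Call:" by a JSON object that holds its "fn" and its "kwargs", one argument or row to a line. drive_tool: Moves the arm, as the interface text tells. Its arguments: {"type":"object","properties":{"targets":{"type":"array"}},"required":["targets"]}

```bash
ls; mkdir -p pics; python3 - <<'E'
from cell import *
import cv2
print(state(),grip_depth)
for n in ("scene","top"):
    c=read_camera(n); cv2.imwrite(f"pics/{n}0.png",c["frame"][:,:,::-1])
    print(n,{k:v for k,v in c.items() if k!="frame"})
E
```

```text
pics
{'t': 0.0, 'joints': array([ 1.18640851e+00,  4.91546613e-01,  1.55943514e+00, -1.99191116e-05,
        1.09169014e+00, -1.05609302e-01]), 'qvel': array([-0.0021385 , -0.00143839,  0.00055118,  0.00066722, -0.00281634,
       -0.00189284]), 'tau': array([ 7.42523662e-04, -6.12652087e+01, -2.58174384e+01,  6.93070795e-02,
        4.83086240e-02, -6.69045517e-05]), 'eef_pos': array([171.88822819, 600.65443418, 214.07471753]), 'tcp_rot': array([-3.14051756e+00, -9.61981954e-05,  2.86282328e+00]), 'ft_force': array([-0.30107354,  0.08888489, -0.50114807]), 'moment': array([0.03378223, 0.00793229, 0.00265088]), 'grip_force': 0.0, 'opening': 1.000919937617571} 18.8
scene {'fx': 400.724635527926, 'fy': 400.724635527926, 'cx': 282.08267968589234, 'cy': 210.1515495626731, 'k1': 0.03260538568213132, 'R': array([[ 0.4817536 ,  0.87626756, -0.0082842 ],
       [ 0.70632438, -0.39388307, -0.58818534],
       [-0.51867074,  0.27750907, -0.80868373]]), 't': array([-334.34483979, -313.19790246, 1153.90953491])}
top {'fx': 502.5724805639698, 'fy': 502.5724805639698, 'cx': 274.92732985844344, 'cy': 214.53414681428438, 'k1': -0.08967963289568677, 'R': array([[-0.00640824, -0.99995652,  0.00677413],
       [-0.99677005,  0.00584522, -0.08009559],
       [ 0.08005251, -0.00726552, -0.99676417]]), 't': array([  67.7096657 ,  618.924494  , 1120.78756927])}
```

View pics/top0.png

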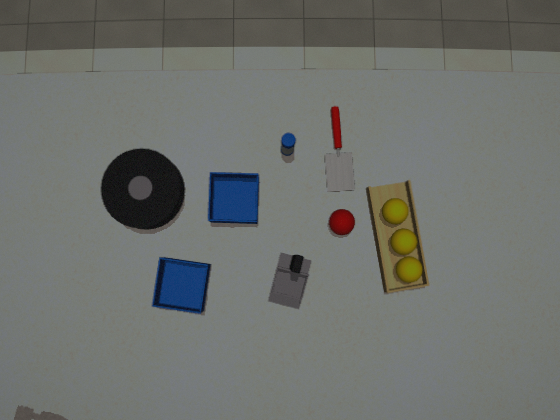

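View pics/scene0.png

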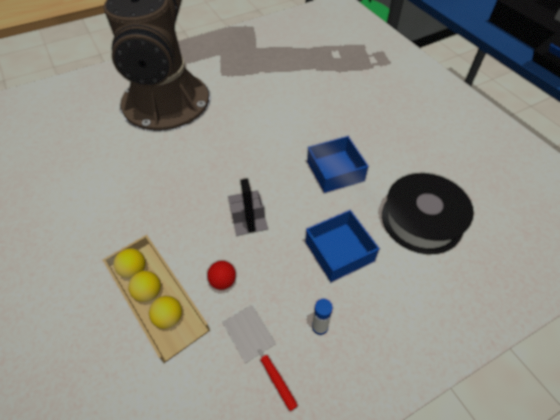

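The picture shows the trough at about (398,237) with three yellow balls. The red ball at (342,222) is the look-alike, to be left alone. The scoop is at (291,280), and the boxes are at (234,198) and (182,285). The only ball candidates are yellow at (395,211), (404,242) and (409,270). There is one grey scoop. I need a close crop to see which trough end is open and which way the scoop faces.

```bash
cat > h.py <<'E'
import numpy as np, cv2
from cell import *
def cast(c,uv,z):
    uv=np.atleast_2d(np.array(uv,float)); s=(uv-[c["cx"],c["cy"]])/[c["fx"],c["fy"]]
    u=s.copy()
    for _ in range(20): u=s/(1+c["k1"]*(u**2).sum(1,keepdims=True))
    R=np.array(c["R"]);t=np.array(c["t"]); o=-R.T@t
    d=np.c_[u,np.ones(len(u))]@R
    return o+d*((z-o[2])/d[:,2])[:,None]
def blobs(m,amin=60):
    n,l,st,ce=cv2.connectedComponentsWithStats(m.astype(np.uint8))
    return [(ce[i],st[i],(l==i).astype(np.uint8)) for i in range(1,n) if st[i,4]>amin]
def hsv(c): return cv2.cvtColor(c["frame"],cv2.COLOR_RGB2HSV).astype(int)
E
python3 - <<'E'
from h import *
c=read_camera("top"); f=c["frame"][:,:,::-1]
a=cv2.resize(f[165:315,255:440],None,fx=4.3,fy=4.0,interpolation=cv2.INTER_CUBIC)
a=cv2.resize(f[170:310,260:440],(772,600),interpolation=cv2.INTER_CUBIC)
cv2.imwrite("pics/crop1.png",a)
h=hsv(c); H,S,V=h[...,0],h[...,1],h[...,2]
for b in blobs((H>22)&(H<32)&(S>200)&(V>100)): print("yellow",b[0],b[1][4],cast(c,b[0],38))
for b in blobs((H>105)&(H<125)&(S>150)):
    r=cv2.minAreaRect(cv2.findContours(b[2],0,2)[0][0]); print("blue",b[0],r,cast(c,cv2.boxPoints(r),55).round(0).tolist(),cast(c,r[0],55))
for b in blobs((H>8)&(H<22)&(S>60)&(V>40),200):
    r=cv2.minAreaRect(cv2.findContours(b[2],0,2)[0][0]); print("wood",b[0],r,cast(c,cv2.boxPoints(r),36).round(0).tolist())
E
```

```text
yellow [396.0942029  209.87681159] 414 [[ 627.24369759 -211.07066795   38.        ]]
yellow [404.68192771 240.86506024] 415 [[ 556.80697492 -228.98462486   38.        ]]
yellow [410.12171838 268.96897375] 419 [[ 493.37291449 -239.94039031   38.        ]]
blue [287.98734177 140.26582278] ((288.0, 140.0), (14.0, 12.0), 90.0) [[801.0, 47.0, 55.0], [801.0, 20.0, 55.0], [769.0, 20.0, 55.0], [769.0, 47.0, 55.0]] [[784.96496534  33.63787218  55.        ]]
blue [233.20838522 197.50560399] ((233.05271911621094, 197.4184112548828), (48.972801208496094, 49.80567169189453), 1.9091525077819824) [[602.0, 213.0, 55.0], [714.0, 210.0, 55.0], [709.0, 101.0, 55.0], [598.0, 105.0, 55.0]] [[655.63398303 157.05024599  55.        ]]
blue [180.75519169 284.82228435] ((180.6699981689453, 284.80999755859375), (50.770267486572266, 50.06315994262695), 8.130102157592773) [[416.0, 336.0, 55.0], [525.0, 321.0, 55.0], [509.0, 209.0, 55.0], [401.0, 225.0, 55.0]] [[462.88024326 272.65618631  55.        ]]
wood [397.7160804  244.07600503] ((397.0302429199219, 236.17112731933594), (108.55789184570312, 45.76346969604492), 79.99201965332031) [[681.0, -142.0, 36.0], [699.0, -246.0, 36.0], [455.0, -283.0, 36.0], [439.0, -180.0, 36.0]]
```

View pics/crop1.png

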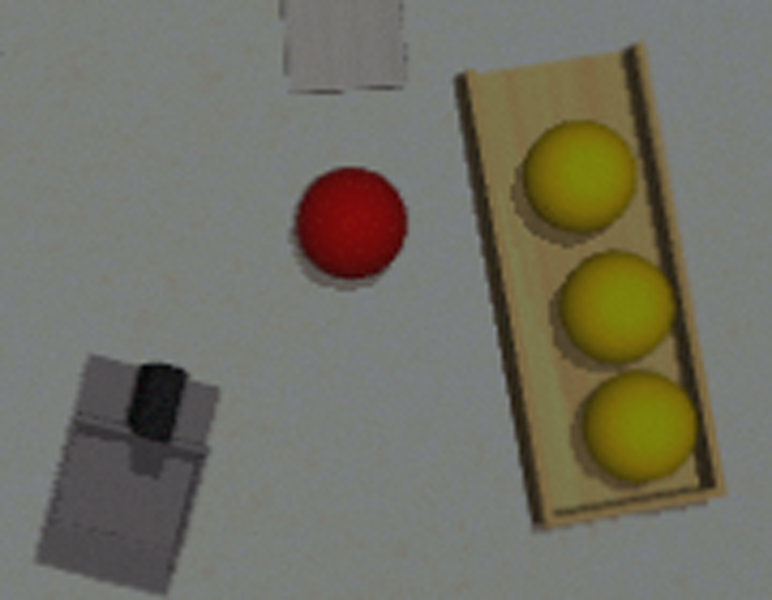

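The mouth is the far end (top, about (388,183)). The closed end is near the robot, with its end wall at about (407,289). The scoop's nose points down to the lower left, at about (284,305), and its handle stands at the back. Drive rows only shift and twist about the vertical, so tipping will have to come from somewhere other than the wrist. First I'll get the poses.

```bash
python3 - <<'E'
from h import *
c=read_camera("top")
F=lambda p:np.array(p)*[180/772,140/600]+[260,170]
w=cast(c,F([(460,72),(643,43),(540,528),(722,492)]),36)[:,:2]; print("trough",w.round(1).tolist())
m=(w[0]+w[1])/2;e=(w[2]+w[3])/2;d=e-m;print(m,e,np.linalg.norm(d),np.degrees(np.arctan2(d[1],d[0])), np.linalg.norm(w[0]-w[1]))
n=cast(c,F([(37,562),(166,595)]),1)[:,:2];print("nose",n.round(1).tolist(),n.mean(0),np.linalg.norm(n[0]-n[1]))
r=cast(c,F([(88,353),(219,387)]),3)[:,:2];print("rear",r.round(1).tolist(),r.mean(0))
d=n.mean(0)-r.mean(0);print(np.linalg.norm(d),np.degrees(np.arctan2(d[1],d[0])))
h=hsv(c);V=h[...,2]
sub=np.zeros_like(V);sub[245:285,280:312]=1
b=blobs((V<45)&(sub>0),15)
for q in b: print("handle",q[0],q[1],cast(c,[q[0],(q[1][0]+q[1][2]/2,q[1][1]+3)],150)[:,:2], )
s=read_camera("scene");h=hsv(s);V=h[...,2]
sub=np.zeros_like(V);sub[170:240,225:275]=1
for q in blobs((V<45)&(sub>0),15): 
    r=cv2.minAreaRect(cv2.findContours(q[2],0,2)[0][0]); print("scene",q[0],q[1],cv2.boxPoints(r).tolist(),[cast(s,cv2.boxPoints(r),z)[:,:2].round(0).tolist() for z in(150,)])
E
```

```text
trough [[680.5, -146.6], [695.8, -245.5], [439.7, -184.2], [457.1, -281.5]]
[ 688.17773536 -196.07641001] [ 448.41066578 -232.854197  ] 242.57133645549314 -171.2793904517554 100.086942051346
nose [[421.5, 79.5], [403.3, 10.4]] [412.39416344  44.9782746 ] 71.41088356710965
rear [[533.3, 51.4], [514.6, -19.0]] [523.94209828  16.1960328 ]
115.20138544970241 165.53178728250666
handle [295.91351351 263.26486486] [290 255  13  18 185] [[510.47279272  23.1558605 ]
 [521.05161011  21.87625235]]
scene [247.91304348 206.44202899] [242 180  13  52 414] [[241.5354461669922, 180.031005859375], [251.7566680908203, 179.34957885742188], [255.1814422607422, 230.72125244140625], [244.96022033691406, 231.40267944335938]] [[[496.0, 20.0], [505.0, 38.0], [615.0, -9.0], [607.0, -26.0]]]
```

```bash
cat >> h.py <<'E'
def to(x,y,z,yawdeg=None):
    s=state();p=s["eef_pos"];yw=s["tcp_rot"][2];d=np.array([x,y,z])-p
    c,sn=np.cos(yw),np.sin(yw)
    tw=0 if yawdeg is None else -((np.radians(yawdeg)-yw+np.pi)%(2*np.pi)-np.pi)
    print("from",p.round(1),np.degrees(yw).round(2),"travel",(np.array([d@[c,sn,0],d@[sn,-c,0],-d[2]])/1000).round(4),"twist",round(tw,4),"| F",s["ft_force"].round(1),"open",round(s["opening"],3),"t",round(s["t"],2))
E
echo ok
```

```text
ok
```

Call:
{"fn": "drive_tool", "kwargs": {
  "targets": [
    {"jaw":1,"travel":[-0.026,-0.026,0],"twist":0},
    {"jaw":1,"travel":[-0.053,-0.052,0],"twist":0},
    {"jaw":1,"travel":[-0.08,-0.077,0],"twist":0},
    {"jaw":1,"travel":[-0.108,-0.104,0],"twist":0},
    {"jaw":1,"travel":[-0.135,-0.13,0],"twist":0},
    {"jaw":1,"travel":[-0.161,-0.155,0],"twist":0}
  ]
}}

```text
t: 0.75
eef_pos: [284.6, 405.8, 214.7]
tcp_rot: [3.141, 0.0, 2.863]
ft_force: [1.1, 0.1, 0.8]
opening: 1.004
grip_force: 0.0
```

Call:
{"fn": "drive_tool", "kwargs": {
  "targets": [
    {"jaw":1,"travel":[-0.026,-0.026,0],"twist":0},
    {"jaw":1,"travel":[-0.053,-0.052,0],"twist":0},
    {"jaw":1,"travel":[-0.08,-0.077,0],"twist":0},
    {"jaw":1,"travel":[-0.108,-0.104,0],"twist":0},
    {"jaw":1,"travel":[-0.135,-0.13,0],"twist":0},
    {"jaw":1,"travel":[-0.161,-0.155,0],"twist":0}
  ]
}}

```text
t: 1.25
eef_pos: [396.9, 212.4, 214.8]
tcp_rot: [3.141, 0.0, 2.863]
ft_force: [0.3, 1.1, 0.7]
opening: 1.002
grip_force: 0.0
```

Call:
{"fn": "drive_tool", "kwargs": {
  "targets": [
    {"jaw":1,"travel":[-0.026,-0.026,0],"twist":0},
    {"jaw":1,"travel":[-0.053,-0.052,0],"twist":0},
    {"jaw":1,"travel":[-0.08,-0.077,0],"twist":-0.026},
    {"jaw":1,"travel":[-0.108,-0.104,0],"twist":-0.026},
    {"jaw":1,"travel":[-0.135,-0.13,0],"twist":-0.026},
    {"jaw":1,"travel":[-0.161,-0.155,0],"twist":-0.026},
    {"jaw":1,"travel":[-0.161,-0.155,0],"twist":-0.026},
    {"jaw":1,"travel":[-0.161,-0.155,0],"twist":-0.026}
  ]
}}

```text
t: 1.92
eef_pos: [508.8, 19.5, 214.3]
tcp_rot: [3.142, -0.001, 2.886]
ft_force: [-0.3, 0.5, 0.4]
opening: 1.0
grip_force: 0.0
```

```bash
python3 - <<'E'
from h import *
to(509,20.3,79,165.5)
c=read_camera("wrist"); cv2.imwrite("pics/w1.png",c["frame"][:,:,::-1])
h=hsv(c);V=h[...,2]
for q in blobs(V<45,150): print(q[0],q[1],cast(c,q[0],150)[:,:2])
E
```

```text
from [508.8  19.5 214.3] 165.35 travel [-0.      0.0009  0.1353] twist -0.0027 | F [-0.3  0.5  0.4] open 1.0 t 1.92
[283.14023669 206.3852071 ] [ 272  168   24   76 1690] [[499.98289027  22.74677744]]
[278.12551367 352.2773535 ] [    0   189   560   231 53293] [[611.52540564 -10.00528582]]
```

View pics/w1.png

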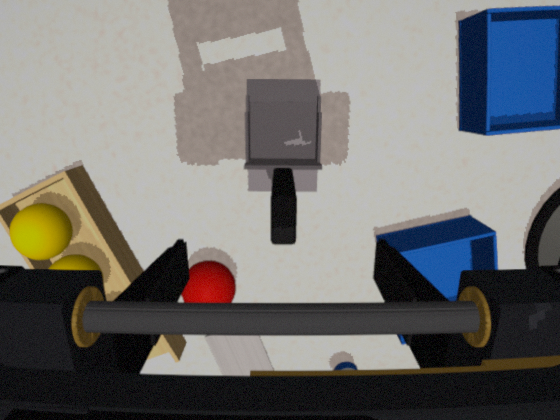

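The wrist view shows the handle at columns 272–296 and rows 168–243, lined up with the scoop. It lies between the fingers, which are at columns 180 and 380.

```bash
python3 - <<'E'
from h import *
c=read_camera("wrist")
h=hsv(c);V=h[...,2];m=(V<45);m[:,:265]=0;m[:,305:]=0;m[250:]=0;m[:165]=0
for r in (195,210,220,230,240): 
    k=np.where(m[r])[0]; print(r,k.min(),k.max())
print(cast(c,[(284,243.5),(284,205)],150)[:,:2], "expect rear top edge (526.6,15.5)")
E
```

```text
195 271 293
210 271 294
220 270 293
230 271 293
240 270 293
[[525.22971806  17.79036044]
 [498.57588622  24.61451946]] expect rear top edge (526.6,15.5)
```

Call:
{"fn": "drive_tool", "kwargs": {
  "targets": [
    {"jaw":1,"travel":[0,0.0015,0.035],"twist":0},
    {"jaw":1,"travel":[0,0.0015,0.07],"twist":0},
    {"jaw":1,"travel":[0,0.0015,0.105],"twist":0},
    {"jaw":0.8,"travel":[0,0.0015,0.125],"twist":0},
    {"jaw":0.6,"travel":[0,0.0015,0.135],"twist":0},
    {"jaw":0.3,"travel":[0,0.0015,0.135],"twist":0},
    {"jaw":0,"travel":[0,0.0015,0.135],"twist":0},
    {"jaw":0,"travel":[0,0.0015,0.135],"twist":0}
  ]
}}

```text
t: 2.68
eef_pos: [509.4, 22.7, 81.0]
tcp_rot: [3.141, 0.002, 2.889]
ft_force: [0.7, -0.7, 0.3]
opening: 0.705
grip_force: 0.0
```

Call:
{"fn": "drive_tool", "kwargs": {
  "targets": [
    {"jaw":0,"travel":[0,0,0],"twist":0},
    {"jaw":0,"travel":[0,0,0],"twist":0},
    {"jaw":0,"travel":[0,0,0],"twist":0},
    {"jaw":0,"travel":[0,0,0],"twist":0}
  ]
}}

```text
t: 3.02
eef_pos: [508.9, 22.3, 80.1]
tcp_rot: [3.141, 0.001, 2.889]
ft_force: [-0.1, -0.0, 0.1]
opening: 0.421
grip_force: 0.0
```

Call:
{"fn": "drive_tool", "kwargs": {
  "targets": [
    {"jaw":0,"travel":[0,0,0],"twist":0},
    {"jaw":0,"travel":[0,0,0],"twist":0},
    {"jaw":0,"travel":[0,0,0],"twist":0},
    {"jaw":0,"travel":[0,0,0],"twist":0},
    {"jaw":0,"travel":[0,0,-0.02],"twist":0},
    {"jaw":0,"travel":[0,0,-0.05],"twist":0},
    {"jaw":0,"travel":[0,0,-0.09],"twist":0},
    {"jaw":0,"travel":[0,0,-0.09],"twist":0}
  ]
}}

```text
t: 3.68
eef_pos: [511.0, 22.3, 175.2]
tcp_rot: [3.14, 0.008, 2.889]
ft_force: [1.3, -0.6, -0.7]
opening: 0.184
grip_force: 30.0
```

```bash
python3 - <<'E'
from h import *
to(805.5,-182.2,170,188.7)
c=read_camera("scene"); cv2.imwrite("pics/s2.png",cv2.resize(c["frame"][40:290,60:390,::-1],(792,600)))
E
```

```text
from [511.   22.3 175.2] 165.53 travel [-0.3363 -0.1244  0.0052] twist -0.4045 | F [ 1.3 -0.6 -0.7] open 0.184 t 3.68
```

View pics/s2.png

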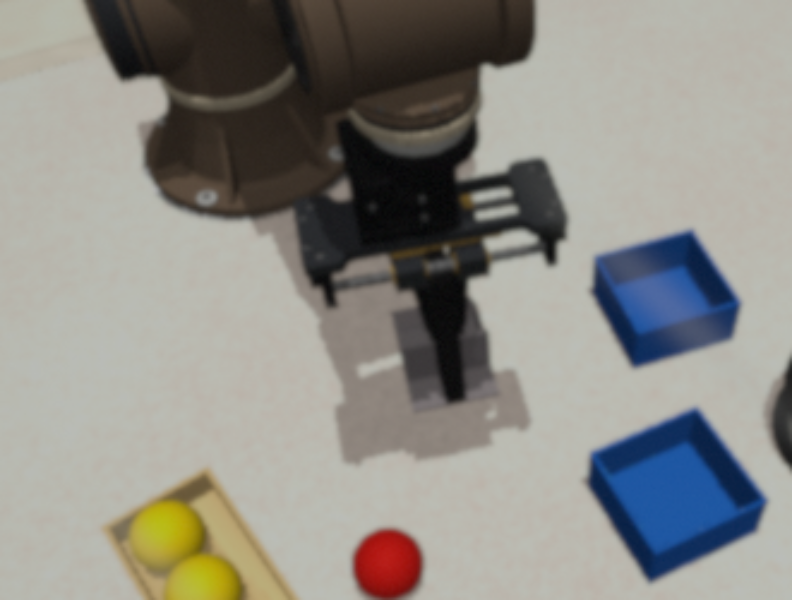

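The scoop hangs level in the grip, with its handle between the fingers and its sole clear of the table.

Call:
{"fn": "drive_tool", "kwargs": {
  "targets": [
    {"jaw":0,"travel":[-0.03,-0.011,0],"twist":0},
    {"jaw":0,"travel":[-0.065,-0.024,0],"twist":0},
    {"jaw":0,"travel":[-0.1,-0.037,0],"twist":0},
    {"jaw":0,"travel":[-0.135,-0.05,0],"twist":0},
    {"jaw":0,"travel":[-0.17,-0.063,0],"twist":0},
    {"jaw":0,"travel":[-0.2,-0.074,0],"twist":0}
  ]
}}

```text
t: 4.23
eef_pos: [685.0, -100.8, 167.6]
tcp_rot: [3.142, -0.002, 2.888]
ft_force: [0.0, 0.1, -2.0]
opening: 0.189
grip_force: 30.0
```

Call:
{"fn": "drive_tool", "kwargs": {
  "targets": [
    {"jaw":0,"travel":[-0.03,-0.011,0],"twist":-0.08},
    {"jaw":0,"travel":[-0.06,-0.022,0],"twist":-0.16},
    {"jaw":0,"travel":[-0.09,-0.033,0],"twist":-0.24},
    {"jaw":0,"travel":[-0.12,-0.044,0],"twist":-0.32},
    {"jaw":0,"travel":[-0.136,-0.05,0],"twist":-0.404},
    {"jaw":0,"travel":[-0.136,-0.05,0],"twist":-0.404},
    {"jaw":0,"travel":[-0.136,-0.05,0],"twist":-0.404}
  ]
}}

```text
t: 4.82
eef_pos: [802.7, -182.1, 166.4]
tcp_rot: [3.14, -0.003, -2.992]
ft_force: [0.2, 0.4, -1.6]
opening: 0.185
grip_force: 30.0
```

```bash
python3 - <<'E'
from h import *
to(805.5,-182.2,90,188.7); print(state()["tcp_rot"])
c=read_camera("scene"); cv2.imwrite("pics/s3.png",cv2.resize(c["frame"][200:420,60:360,::-1],(792,581)))
c=read_camera("top"); cv2.imwrite("pics/t3.png",cv2.resize(c["frame"][60:310,260:560,::-1],(720,600)))
E
```

```text
from [ 802.7 -182.1  166.4] -171.43 travel [-0.0028 -0.0005  0.0764] twist -0.0023 | F [ 0.2  0.4 -1.6] open 0.185 t 4.82
[ 3.13994508e+00 -3.01435729e-03 -2.99202181e+00]
```

View pics/s3.png

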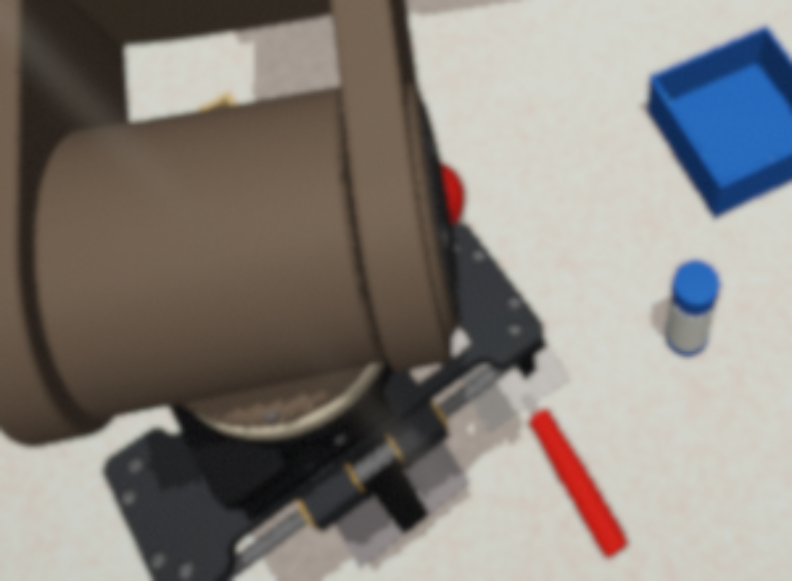

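The arm hides the trough in this view. It does show the scoop's handle at the lower middle, clear of the scraper. I'll lower the scoop in front of the mouth and check with the wrist camera.

Call:
{"fn": "drive_tool", "kwargs": {
  "targets": [
    {"jaw":0,"travel":[-0.003,-0.0005,0.025],"twist":0},
    {"jaw":0,"travel":[-0.003,-0.0005,0.05],"twist":0},
    {"jaw":0,"travel":[-0.003,-0.0005,0.07],"twist":0},
    {"jaw":0,"travel":[-0.003,-0.0005,0.075],"twist":0},
    {"jaw":0,"travel":[-0.003,-0.0005,0.075],"twist":0},
    {"jaw":0,"travel":[-0.003,-0.0005,0.075],"twist":0}
  ]
}}

```text
t: 5.42
eef_pos: [806.3, -181.5, 95.9]
tcp_rot: [-3.141, 0.001, -2.99]
ft_force: [0.9, 0.2, -1.6]
opening: 0.189
grip_force: 30.0
```

```bash
python3 - <<'E'
from h import *
to(805.5,-182.2,90,188.7)
c=read_camera("wrist"); cv2.imwrite("pics/w4.png",c["frame"][:,:,::-1])
E
```

```text
from [ 806.3 -181.5   95.9] -171.34 travel [ 0.0009 -0.0006  0.0059] twist -0.0007 | F [ 0.9  0.2 -1.6] open 0.189 t 5.42
```

View pics/w4.png

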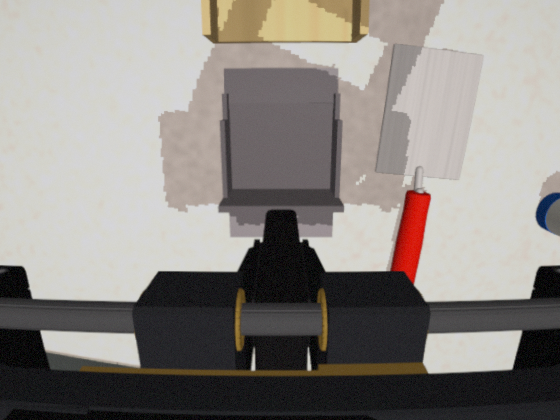

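The wrist view shows the nose at row 69, columns 223–340. The mouth's front edge is at row 41, with its centre near column 286. The scoop is therefore parallel to the trough, about 2.5 mm off centre and 17 mm short of the mouth. That is good to enter.

Call:
{"fn": "drive_tool", "kwargs": {
  "targets": [
    {"jaw":0,"travel":[0,0,0.003],"twist":0},
    {"jaw":0,"travel":[0,0,0.005],"twist":0},
    {"jaw":0,"travel":[0.012,0,0.005],"twist":0},
    {"jaw":0,"travel":[0.027,0,0.005],"twist":0},
    {"jaw":0,"travel":[0.04,0,0.005],"twist":0},
    {"jaw":0,"travel":[0.05,0,0.005],"twist":0},
    {"jaw":0,"travel":[0.05,0,0.005],"twist":0},
    {"jaw":0,"travel":[0.05,0,0.005],"twist":0}
  ]
}}

```text
t: 6.13
eef_pos: [757.0, -189.5, 90.5]
tcp_rot: [-3.141, 0.001, -2.991]
ft_force: [0.3, -0.4, -1.2]
opening: 0.187
grip_force: 30.0
```

Call:
{"fn": "drive_tool", "kwargs": {
  "targets": [
    {"jaw":0,"travel":[0,0,0.001],"twist":0},
    {"jaw":0,"travel":[0,0,0.001],"twist":0},
    {"jaw":0,"travel":[0,0,0.001],"twist":0}
  ]
}}

```text
t: 6.38
eef_pos: [757.1, -189.1, 88.3]
tcp_rot: [3.141, 0.0, -2.99]
ft_force: [0.1, -0.9, -1.9]
opening: 0.187
grip_force: 30.0
```

Call:
{"fn": "drive_tool", "kwargs": {
  "targets": [
    {"jaw":0,"travel":[0,0,0.001],"twist":0},
    {"jaw":0,"travel":[0,0,0.001],"twist":0},
    {"jaw":0,"travel":[0,0,0.001],"twist":0}
  ]
}}

```text
t: 6.63
eef_pos: [756.8, -189.2, 87.5]
tcp_rot: [3.141, 0.0, -2.99]
ft_force: [0.3, -0.3, -0.4]
opening: 0.186
grip_force: 30.0
```

Call:
{"fn": "drive_tool", "kwargs": {
  "targets": [
    {"jaw":0,"travel":[0,0,0.001],"twist":0},
    {"jaw":0,"travel":[0,0,0.001],"twist":0},
    {"jaw":0,"travel":[0,0,0.001],"twist":0}
  ]
}}

```text
t: 6.88
eef_pos: [756.9, -189.3, 87.2]
tcp_rot: [-3.141, 0.001, -2.99]
ft_force: [0.1, 1.1, 4.1]
opening: 0.186
grip_force: 30.0
```

Call:
{"fn": "drive_tool", "kwargs": {
  "targets": [
    {"jaw":0,"travel":[0.009,0,0],"twist":0},
    {"jaw":0,"travel":[0.018,0,0],"twist":0},
    {"jaw":0,"travel":[0.027,0,0],"twist":0},
    {"jaw":0,"travel":[0.036,0,0],"twist":0},
    {"jaw":0,"travel":[0.045,0,0],"twist":0},
    {"jaw":0,"travel":[0.054,0,0],"twist":0},
    {"jaw":0,"travel":[0.063,0,0],"twist":0},
    {"jaw":0,"travel":[0.07,0,0],"twist":0}
  ]
}}

```text
t: 7.55
eef_pos: [687.4, -200.0, 87.3]
tcp_rot: [-3.141, 0.002, -2.991]
ft_force: [5.0, 0.8, 5.6]
opening: 0.192
grip_force: 30.0
```

Call:
{"fn": "drive_tool", "kwargs": {
  "targets": [
    {"jaw":0,"travel":[0.004,0,0],"twist":0},
    {"jaw":0,"travel":[0.008,0,0],"twist":0},
    {"jaw":0,"travel":[0.012,0,0],"twist":0},
    {"jaw":0,"travel":[0.016,0,0],"twist":0},
    {"jaw":0,"travel":[0.02,0,0],"twist":0}
  ]
}}

```text
t: 7.97
eef_pos: [668.1, -203.0, 87.4]
tcp_rot: [-3.141, 0.002, -2.991]
ft_force: [5.0, 0.8, 6.0]
opening: 0.187
grip_force: 30.0
```

```bash
python3 - <<'E'
from h import *
to(805.5,-182.2,90,188.7)
c=read_camera("wrist"); cv2.imwrite("pics/w5.png",c["frame"][:,:,::-1])
E
```

```text
from [ 668.1 -203.    87.4] -171.35 travel [-1.389e-01 -1.000e-04 -2.600e-03] twist -0.0008 | F [5.  0.8 6. ] open 0.187 t 7.97
```

View pics/w5.png

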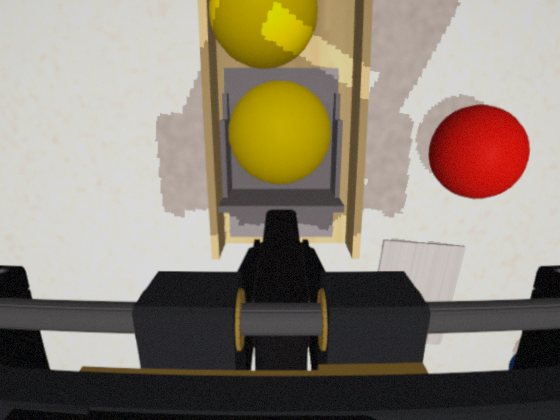

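The ball at (280,132) sits inside the pocket, about x = +5 mm. The next ball, at (264,14), is just ahead of the nose. I'll draw back slowly, then lift.

Call:
{"fn": "drive_tool", "kwargs": {
  "targets": [
    {"jaw":0,"travel":[-0.003,0,0],"twist":0},
    {"jaw":0,"travel":[-0.007,0,0],"twist":0},
    {"jaw":0,"travel":[-0.012,0,-0.001],"twist":0},
    {"jaw":0,"travel":[-0.017,0,-0.001],"twist":0},
    {"jaw":0,"travel":[-0.022,0,-0.001],"twist":0},
    {"jaw":0,"travel":[-0.026,0,-0.001],"twist":0},
    {"jaw":0,"travel":[-0.028,0,-0.001],"twist":0},
    {"jaw":0,"travel":[-0.028,0,-0.003],"twist":0}
  ]
}}

```text
t: 8.68
eef_pos: [695.4, -198.3, 88.7]
tcp_rot: [3.141, -0.001, -2.99]
ft_force: [-0.3, 0.4, -2.5]
opening: 0.186
grip_force: 30.0
```

Call:
{"fn": "drive_tool", "kwargs": {
  "targets": [
    {"jaw":0,"travel":[0,0,-0.005],"twist":0},
    {"jaw":0,"travel":[0,0,-0.014],"twist":0},
    {"jaw":0,"travel":[0,0,-0.026],"twist":0},
    {"jaw":0,"travel":[0,0,-0.04],"twist":0},
    {"jaw":0,"travel":[0,0,-0.055],"twist":0},
    {"jaw":0,"travel":[0,0,-0.07],"twist":0},
    {"jaw":0,"travel":[0,0,-0.08],"twist":0},
    {"jaw":0,"travel":[0,0,-0.085],"twist":0}
  ]
}}

```text
t: 9.35
eef_pos: [695.8, -198.9, 177.4]
tcp_rot: [-3.14, 0.003, -2.99]
ft_force: [-0.6, -0.3, -2.3]
opening: 0.187
grip_force: 30.0
```

Call:
{"fn": "drive_tool", "kwargs": {
  "targets": [
    {"jaw":0,"travel":[0,0,0],"twist":0},
    {"jaw":0,"travel":[0,0,0],"twist":0},
    {"jaw":0,"travel":[0,0,0],"twist":0}
  ]
}}

```text
t: 9.6
eef_pos: [695.0, -198.5, 173.8]
tcp_rot: [3.141, -0.001, -2.99]
ft_force: [0.9, 0.0, -2.1]
opening: 0.191
grip_force: 30.0
```

```bash
python3 - <<'E'
from h import *
# box A: heading along box y (+y), yaw 88ish
to(656,-90,172,88)
c=read_camera("wrist"); cv2.imwrite("pics/w6.png",c["frame"][:,:,::-1])
h=hsv(c)
for b in blobs((h[...,0]>22)&(h[...,0]<32)&(h[...,1]>200)&(h[...,2]>60),300): print(b[0],b[1])
E
```

```text
from [ 695.  -198.5  173.8] -171.34 travel [0.0222 0.1132 0.0018] twist 1.7569 | F [ 0.9  0.  -2.1] open 0.191 t 9.6
[267.76521398  17.41735375] [ 229    0   77   42 2547]
[273.40304743 143.77906119] [ 223   93  102  103 8138]
```

The ball is riding in the pocket at (273,144), lifted. Since the interface can't tilt the tool, I'll let the ball leave over the nose with a short forward run and a sharp stop above the box.

Call:
{"fn": "drive_tool", "kwargs": {
  "targets": [
    {"jaw":0,"travel":[0.002,0.005,0],"twist":0.07},
    {"jaw":0,"travel":[0.006,0.013,0],"twist":0.18},
    {"jaw":0,"travel":[0.011,0.023,0],"twist":0.29},
    {"jaw":0,"travel":[0.017,0.035,0],"twist":0.4},
    {"jaw":0,"travel":[0.023,0.047,0],"twist":0.51},
    {"jaw":0,"travel":[0.029,0.058,0],"twist":0.62},
    {"jaw":0,"travel":[0.034,0.068,0],"twist":0.73},
    {"jaw":0,"travel":[0.037,0.075,0],"twist":0.84}
  ]
}}

```text
t: 10.32
eef_pos: [646.6, -129.2, 173.9]
tcp_rot: [-3.141, -0.001, 2.448]
ft_force: [0.2, -0.0, -2.2]
opening: 0.187
grip_force: 30.0
```

Call:
{"fn": "drive_tool", "kwargs": {
  "targets": [
    {"jaw":0,"travel":[0,0,0.002],"twist":0.11},
    {"jaw":0,"travel":[0,0,0.006],"twist":0.22},
    {"jaw":0,"travel":[0,0,0.011],"twist":0.33},
    {"jaw":0,"travel":[0,0,0.016],"twist":0.44},
    {"jaw":0,"travel":[0,0,0.02],"twist":0.55},
    {"jaw":0,"travel":[0,0,0.023],"twist":0.66},
    {"jaw":0,"travel":[0,0,0.025],"twist":0.77},
    {"jaw":0,"travel":[0,0,0.025],"twist":0.86}
  ]
}}

```text
t: 10.98
eef_pos: [647.1, -129.9, 148.3]
tcp_rot: [-3.14, -0.001, 1.587]
ft_force: [-0.3, 0.3, -1.8]
opening: 0.187
grip_force: 30.0
```

Call:
{"fn": "drive_tool", "kwargs": {
  "targets": [
    {"jaw":0,"travel":[0,0,0],"twist":0.052},
    {"jaw":0,"travel":[0,0,0],"twist":0.052},
    {"jaw":0,"travel":[0,0,0],"twist":0.052}
  ]
}}

```text
t: 11.23
eef_pos: [647.3, -130.0, 149.1]
tcp_rot: [-3.141, -0.0, 1.543]
ft_force: [0.7, -0.0, -2.1]
opening: 0.186
grip_force: 30.0
```

```bash
python3 - <<'E'
from h import *
to(652,43,147.5,88.3)
c=read_camera("wrist"); cv2.imwrite("pics/w7.png",c["frame"][:,:,::-1])
h=hsv(c)
for b in blobs((h[...,0]>22)&(h[...,0]<32)&(h[...,1]>200)&(h[...,2]>60),300): print(b[0],b[1])
for b in blobs((h[...,0]>105)&(h[...,0]<125)&(h[...,1]>150),800):
    r=cv2.minAreaRect(cv2.findContours(b[2],0,2)[0][0]); print("blue",b[0],b[1])
E
```

```text
from [ 647.3 -130.   149.1] 88.39 travel [ 0.1731 -0.0002  0.0016] twist 0.0016 | F [ 0.7 -0.  -2.1] open 0.186 t 11.23
[286.24121034 143.88460125] [ 236   93  102  103 8163]
[108.12941176 296.3       ] [ 85 291  47  10 340]
[103.15555556 342.40977778] [  73  332   62   25 1125]
```

View pics/w7.png

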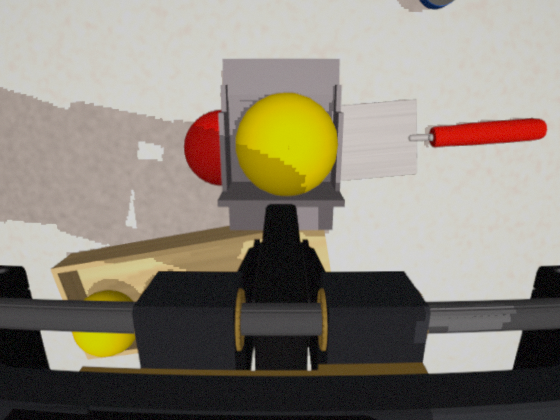

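The ball is centred in the pocket at (286,144), and only one ball and part of the trough show at the lower left. The path to box A is clear.

Call:
{"fn": "drive_tool", "kwargs": {
  "targets": [
    {"jaw":0,"travel":[0.015,0,0],"twist":0},
    {"jaw":0,"travel":[0.05,0,0],"twist":0},
    {"jaw":0,"travel":[0.09,0,0],"twist":0},
    {"jaw":0,"travel":[0.131,0,0],"twist":0},
    {"jaw":0,"travel":[0.172,0,0],"twist":0},
    {"jaw":0,"travel":[0.131,0,0],"twist":0},
    {"jaw":0,"travel":[0.1,0,0],"twist":0},
    {"jaw":0,"travel":[0.1,0,0],"twist":0}
  ]
}}

```text
t: 11.95
eef_pos: [650.5, -31.4, 149.6]
tcp_rot: [3.141, 0.001, 1.544]
ft_force: [-0.7, -0.2, -0.9]
opening: 0.186
grip_force: 30.0
```

```bash
python3 - <<'E'
from h import *
to(652,43,147.5,88.3)
for n in("wrist","top"):
    c=read_camera(n); h=hsv(c); cv2.imwrite(f"pics/{n}8.png",c["frame"][:,:,::-1])
    for b in blobs((h[...,0]>22)&(h[...,0]<32)&(h[...,1]>200)&(h[...,2]>60),100): print(n,b[0],b[1],cast(c,b[0],34))
E
```

```text
from [650.5 -31.4 149.6] 88.44 travel [ 0.0744 -0.0006  0.0021] twist 0.0024 | F [-0.7 -0.2 -0.9] open 0.186 t 11.95
top [223.89021956 197.95209581] [212 186  25  25 501] [[656.9642818  179.44106948  34.        ]]
top [408.32066728 259.4300278 ] [ 393  234   31   52 1079] [[ 514.82048825 -237.40651056   34.        ]]
```

Ball 1 is at (657,179), inside box A and 22 mm from its middle. The other two are still in the trough. I'll return for the second ball.

Call:
{"fn": "drive_tool", "kwargs": {
  "targets": [
    {"jaw":0,"travel":[-0.01,0.01,-0.005],"twist":-0.07},
    {"jaw":0,"travel":[-0.03,0.032,-0.012],"twist":-0.18},
    {"jaw":0,"travel":[-0.052,0.056,-0.02],"twist":-0.29},
    {"jaw":0,"travel":[-0.075,0.08,-0.022],"twist":-0.4},
    {"jaw":0,"travel":[-0.098,0.105,-0.022],"twist":-0.51},
    {"jaw":0,"travel":[-0.12,0.13,-0.022],"twist":-0.62},
    {"jaw":0,"travel":[-0.138,0.15,-0.022],"twist":-0.73},
    {"jaw":0,"travel":[-0.147,0.159,-0.022],"twist":-0.84}
  ]
}}

```text
t: 12.72
eef_pos: [806.5, -183.5, 170.7]
tcp_rot: [3.141, -0.0, 2.386]
ft_force: [-0.2, 0.3, -1.4]
opening: 0.189
grip_force: 30.0
```

Call:
{"fn": "drive_tool", "kwargs": {
  "targets": [
    {"jaw":0,"travel":[0,0,0],"twist":-0.115},
    {"jaw":0,"travel":[0,0,0],"twist":-0.23},
    {"jaw":0,"travel":[0,0,0],"twist":-0.345},
    {"jaw":0,"travel":[0,0,0],"twist":-0.46},
    {"jaw":0,"travel":[0,0,0],"twist":-0.575},
    {"jaw":0,"travel":[0,0,0],"twist":-0.69},
    {"jaw":0,"travel":[0,0,0],"twist":-0.8},
    {"jaw":0,"travel":[0,0,0],"twist":-0.91}
  ]
}}

```text
t: 13.38
eef_pos: [805.1, -180.8, 171.4]
tcp_rot: [3.141, -0.0, -2.986]
ft_force: [-0.5, 0.3, -1.7]
opening: 0.188
grip_force: 30.0
```

```bash
python3 - <<'E'
from h import *
to(806,-181.7,95,188.7)
c=read_camera("wrist"); cv2.imwrite("pics/w9.png",c["frame"][:,:,::-1])
for n in ("w4","w5","w6","w7","wrist8","w9"):
    g=cv2.imread(f"pics/{n}.png",0).astype(float)[:,230:262].mean(1); d=np.diff(g)
    print(n,[(i,round(d[i])) for i in np.argsort(-abs(d[40:250]))[:7]+40])
E
```

```text
from [ 805.1 -180.8  171.4] -171.09 travel [-0.0007 -0.001   0.0764] twist 0.0036 | F [-0.5  0.3 -1.7] open 0.188 t 13.38
w4 [(np.int64(42), 40), (np.int64(236), 30), (np.int64(67), -26), (np.int64(43), 24), (np.int64(40), -22), (np.int64(68), -20), (np.int64(188), -19)]
w5 [(np.int64(188), -20), (np.int64(236), 19), (np.int64(205), 18), (np.int64(247), -13), (np.int64(239), -12), (np.int64(235), 12), (np.int64(224), 11)]
w6 [(np.int64(229), 29), (np.int64(228), 18), (np.int64(230), 15), (np.int64(199), 15), (np.int64(224), 14), (np.int64(200), 13), (np.int64(239), -13)]
w7 [(np.int64(58), -34), (np.int64(57), -17), (np.int64(199), 15), (np.int64(181), -14), (np.int64(200), 13), (np.int64(246), -9), (np.int64(99), -9)]
wrist8 [(np.int64(58), -33), (np.int64(181), -20), (np.int64(57), -17), (np.int64(239), -17), (np.int64(238), -16), (np.int64(199), 16), (np.int64(200), 13)]
w9 [(np.int64(229), 29), (np.int64(181), -20), (np.int64(58), -19), (np.int64(228), 17), (np.int64(57), 16), (np.int64(199), 16), (np.int64(230), 15)]
```

The scoop has taken about 3° of nose-up pitch from the draw-back. I'll level it on the table in front of the mouth, with a light press and a small forward drag.

Call:
{"fn": "drive_tool", "kwargs": {
  "targets": [
    {"jaw":0,"travel":[-0.01,-0.001,0.025],"twist":0},
    {"jaw":0,"travel":[-0.012,-0.001,0.055],"twist":0.0036},
    {"jaw":0,"travel":[-0.012,-0.001,0.08],"twist":0.0036},
    {"jaw":0,"travel":[-0.012,-0.001,0.087],"twist":0.0036},
    {"jaw":0,"travel":[-0.012,-0.001,0.089],"twist":0.0036},
    {"jaw":0,"travel":[-0.012,-0.001,0.089],"twist":0.0036},
    {"jaw":0,"travel":[-0.012,-0.001,0.089],"twist":0.0036}
  ]
}}

```text
t: 14.02
eef_pos: [817.6, -181.0, 84.2]
tcp_rot: [-3.141, 0.002, -2.997]
ft_force: [0.8, -0.3, -0.7]
opening: 0.186
grip_force: 30.0
```

Call:
{"fn": "drive_tool", "kwargs": {
  "targets": [
    {"jaw":0,"travel":[0,0,0.001],"twist":0},
    {"jaw":0,"travel":[0,0,0.002],"twist":0},
    {"jaw":0,"travel":[0,0,0.003],"twist":0},
    {"jaw":0,"travel":[0,0,0.003],"twist":0}
  ]
}}

```text
t: 14.35
eef_pos: [817.0, -181.0, 79.8]
tcp_rot: [3.142, 0.0, -2.996]
ft_force: [-1.0, -0.1, -2.1]
opening: 0.191
grip_force: 30.0
```

Call:
{"fn": "drive_tool", "kwargs": {
  "targets": [
    {"jaw":0,"travel":[0.003,0,0.001],"twist":0},
    {"jaw":0,"travel":[0.006,0,0.001],"twist":0},
    {"jaw":0,"travel":[0.009,0,0.001],"twist":0},
    {"jaw":0,"travel":[0.009,0,0.001],"twist":0}
  ]
}}

```text
t: 14.68
eef_pos: [808.0, -182.5, 79.4]
tcp_rot: [-3.141, 0.001, -2.996]
ft_force: [1.7, -0.2, 4.1]
opening: 0.188
grip_force: 30.0
```

```bash
cat > pit.py <<'E'
from h import *
def pit(n):
    to(806,-181.7,95,188.7)
    c=read_camera("wrist"); cv2.imwrite(f"pics/{n}.png",c["frame"][:,:,::-1])
    g=cv2.imread(f"pics/{n}.png",0).astype(float)[:,230:262].mean(1); d=np.diff(g)
    print(n,[(int(i),round(d[i])) for i in np.argsort(-abs(d[40:250]))[:8]+40])
    h=hsv(c)
    for b in blobs((h[...,0]>22)&(h[...,0]<32)&(h[...,1]>200)&(h[...,2]>60),300): print("ball",b[0],b[1])
E
python3 -c "from pit import *;pit('w10')"
```

```text
from [ 808.  -182.5   79.4] -171.67 travel [ 0.0018  0.0011 -0.0156] twist -0.0065 | F [ 1.7 -0.2  4.1] open 0.188 t 14.68
w10 [(58, -41), (229, 30), (230, 21), (181, -18), (200, 17), (199, 16), (239, -13), (224, 13)]
```

Call:
{"fn": "drive_tool", "kwargs": {
  "targets": [
    {"jaw":0,"travel":[0,0,0.001],"twist":-0.006},
    {"jaw":0,"travel":[0,0,0.002],"twist":-0.006},
    {"jaw":0,"travel":[0.003,0,0.002],"twist":-0.006},
    {"jaw":0,"travel":[0.003,0,0.002],"twist":-0.006}
  ]
}}

```text
t: 15.07
eef_pos: [806.2, -182.8, 79.1]
tcp_rot: [-3.14, 0.004, -2.99]
ft_force: [1.4, 1.1, 11.9]
opening: 0.188
grip_force: 30.0
```

```bash
python3 -c "from pit import *;pit('w11')"
```

```text
from [ 806.2 -182.8   79.1] -171.32 travel [ 0.0001  0.0011 -0.0159] twist -0.0004 | F [ 1.4  1.1 11.9] open 0.188 t 15.07
w11 [(231, 32), (61, -30), (232, 26), (60, -19), (201, 16), (183, -15), (202, 14), (223, 14)]
```

Call:
{"fn": "drive_tool", "kwargs": {
  "targets": [
    {"jaw":0,"travel":[0,0.001,-0.007],"twist":0},
    {"jaw":0,"travel":[0,0.001,-0.013],"twist":0},
    {"jaw":0,"travel":[0,0.001,-0.013],"twist":0},
    {"jaw":0,"travel":[0.012,0.001,-0.013],"twist":0},
    {"jaw":0,"travel":[0.027,0.001,-0.013],"twist":0},
    {"jaw":0,"travel":[0.042,0.001,-0.013],"twist":0},
    {"jaw":0,"travel":[0.057,0.001,-0.013],"twist":0},
    {"jaw":0,"travel":[0.07,0.001,-0.013],"twist":0}
  ]
}}

```text
t: 15.78
eef_pos: [734.4, -192.4, 88.9]
tcp_rot: [3.141, -0.002, -2.99]
ft_force: [1.3, -0.7, -1.7]
opening: 0.185
grip_force: 30.0
```

Call:
{"fn": "drive_tool", "kwargs": {
  "targets": [
    {"jaw":0,"travel":[0.01,0,0],"twist":0},
    {"jaw":0,"travel":[0.01,0,0.001],"twist":0},
    {"jaw":0,"travel":[0.01,0,0.001],"twist":0},
    {"jaw":0,"travel":[0.01,0,0.001],"twist":0}
  ]
}}

```text
t: 16.12
eef_pos: [726.3, -193.8, 88.3]
tcp_rot: [3.141, -0.0, -2.99]
ft_force: [0.2, -0.1, -1.4]
opening: 0.191
grip_force: 30.0
```

```bash
python3 -c "from pit import *;pit('w12')"
```

```text
from [ 726.3 -193.8   88.3] -171.31 travel [-0.0806 -0.0001 -0.0067] twist -0.0003 | F [ 0.2 -0.1 -1.4] open 0.191 t 16.12
w12 [(231, 30), (232, 20), (183, -18), (201, 18), (61, -17), (224, 14), (239, -14), (238, -12)]
```

Call:
{"fn": "drive_tool", "kwargs": {
  "targets": [
    {"jaw":0,"travel":[0.003,0,0.001],"twist":0},
    {"jaw":0,"travel":[0.012,0,0.0015],"twist":0},
    {"jaw":0,"travel":[0.022,0,0.002],"twist":0},
    {"jaw":0,"travel":[0.032,0,0.002],"twist":0},
    {"jaw":0,"travel":[0.042,0,0.002],"twist":0},
    {"jaw":0,"travel":[0.052,0,0.002],"twist":0},
    {"jaw":0,"travel":[0.062,0,0.002],"twist":0},
    {"jaw":0,"travel":[0.07,0,0.002],"twist":0}
  ]
}}

```text
t: 16.83
eef_pos: [656.8, -204.5, 87.0]
tcp_rot: [-3.141, 0.002, -2.99]
ft_force: [3.1, 0.2, 1.1]
opening: 0.19
grip_force: 30.0
```

Call:
{"fn": "drive_tool", "kwargs": {
  "targets": [
    {"jaw":0,"travel":[0.005,0,0],"twist":0},
    {"jaw":0,"travel":[0.01,0,0],"twist":0},
    {"jaw":0,"travel":[0.015,0,0],"twist":0},
    {"jaw":0,"travel":[0.02,0,0],"twist":0},
    {"jaw":0,"travel":[0.025,0,0],"twist":0},
    {"jaw":0,"travel":[0.03,0,0],"twist":0},
    {"jaw":0,"travel":[0.034,0,0],"twist":0},
    {"jaw":0,"travel":[0.034,0,0],"twist":0}
  ]
}}

```text
t: 17.5
eef_pos: [622.6, -209.8, 87.0]
tcp_rot: [-3.141, 0.0, -2.99]
ft_force: [2.2, 0.5, 7.1]
opening: 0.19
grip_force: 30.0
```

```bash
python3 -c "from pit import *;pit('w13')"
```

```text
from [ 622.6 -209.8   87. ] -171.33 travel [-1.855e-01  1.000e-04 -8.000e-03] twist -0.0005 | F [2.2 0.5 7.1] open 0.19 t 17.5
w13 [(233, 19), (185, -17), (232, 16), (202, 16), (203, 14), (184, -13), (224, 13), (239, -12)]
ball [268.66383715  73.73339377] [  216     0   107   148 12134]
```

Call:
{"fn": "drive_tool", "kwargs": {
  "targets": [
    {"jaw":0,"travel":[0.003,0,0],"twist":0},
    {"jaw":0,"travel":[0.007,0,0],"twist":0},
    {"jaw":0,"travel":[0.011,0,0],"twist":0},
    {"jaw":0,"travel":[0.015,0,0],"twist":0},
    {"jaw":0,"travel":[0.018,0,0],"twist":0},
    {"jaw":0,"travel":[0.021,0,0],"twist":0},
    {"jaw":0,"travel":[0.021,0,0],"twist":0}
  ]
}}

```text
t: 18.13
eef_pos: [602.1, -212.9, 87.0]
tcp_rot: [-3.141, 0.001, -2.99]
ft_force: [1.9, -0.5, 6.2]
opening: 0.192
grip_force: 30.0
```

```bash
python3 -c "from pit import *;pit('w14')"
```

```text
from [ 602.1 -212.9   87. ] -171.32 travel [-2.063e-01  1.000e-04 -8.000e-03] twist -0.0004 | F [ 1.9 -0.5  6.2] open 0.192 t 18.13
w14 [(233, 19), (232, 17), (202, 16), (203, 14), (239, -12), (224, 12), (238, -11), (247, -10)]
ball [269.08173215  33.8994838 ] [ 216    0  107   78 6974]
ball [277.59744449 145.14700409] [ 227   95  102  102 8061]
```

Call:
{"fn": "drive_tool", "kwargs": {
  "targets": [
    {"jaw":0,"travel":[0,0,-0.001],"twist":0},
    {"jaw":0,"travel":[-0.003,0,-0.0015],"twist":0},
    {"jaw":0,"travel":[-0.007,0,-0.002],"twist":0},
    {"jaw":0,"travel":[-0.012,0,-0.002],"twist":0},
    {"jaw":0,"travel":[-0.017,0,-0.002],"twist":0},
    {"jaw":0,"travel":[-0.022,0,-0.002],"twist":0},
    {"jaw":0,"travel":[-0.026,0,-0.002],"twist":0},
    {"jaw":0,"travel":[-0.028,0,-0.003],"twist":0}
  ]
}}

```text
t: 18.85
eef_pos: [630.6, -208.2, 89.3]
tcp_rot: [3.141, -0.0, -2.99]
ft_force: [-0.5, -0.4, -1.9]
opening: 0.186
grip_force: 30.0
```

Call:
{"fn": "drive_tool", "kwargs": {
  "targets": [
    {"jaw":0,"travel":[0,0,-0.005],"twist":0},
    {"jaw":0,"travel":[0,0,-0.014],"twist":0},
    {"jaw":0,"travel":[0,0,-0.026],"twist":0},
    {"jaw":0,"travel":[0,0,-0.04],"twist":0},
    {"jaw":0,"travel":[0,0,-0.055],"twist":0},
    {"jaw":0,"travel":[0,0,-0.07],"twist":0},
    {"jaw":0,"travel":[0,0,-0.08],"twist":0},
    {"jaw":0,"travel":[0,0,-0.085],"twist":0}
  ]
}}

```text
t: 19.52
eef_pos: [630.4, -208.8, 177.2]
tcp_rot: [-3.14, 0.003, -2.99]
ft_force: [0.2, -0.2, -2.5]
opening: 0.185
grip_force: 30.0
```

Call:
{"fn": "drive_tool", "kwargs": {
  "targets": [
    {"jaw":0,"travel":[0,0,0],"twist":0},
    {"jaw":0,"travel":[0,0,0],"twist":0},
    {"jaw":0,"travel":[0,0,0],"twist":0}
  ]
}}

```text
t: 19.77
eef_pos: [629.7, -208.4, 173.9]
tcp_rot: [3.141, -0.001, -2.99]
ft_force: [-0.9, -0.2, -1.8]
opening: 0.187
grip_force: 30.0
```

```bash
python3 - <<'E'
from pit import *
pit('w15')
to(441.5,-14,172,82)
c=read_camera("top");h=hsv(c)
for b in blobs((h[...,0]>22)&(h[...,0]<32)&(h[...,1]>200)&(h[...,2]>60),100): print("top",b[0],b[1],cast(c,b[0],38))
for b in blobs((h[...,0]>105)&(h[...,0]<125)&(h[...,1]>150),800):
    r=cv2.minAreaRect(cv2.findContours(b[2],0,2)[0][0]); print("blue",r,cast(c,cv2.boxPoints(r),55)[:,:2].round(0).tolist(),cast(c,r[0],55))
E
```

```text
from [ 629.7 -208.4  173.9] -171.31 travel [-0.1783 -0.0003  0.0789] twist -0.0003 | F [-0.9 -0.2 -1.8] open 0.187 t 19.77
w15 [(202, 16), (62, -15), (225, 14), (203, 13), (233, 13), (232, 12), (238, -12), (239, -12)]
ball [271.86133333  20.39766667] [ 234    0   76   49 3000]
ball [277.02878769 147.08077925] [ 227   97  101  102 8059]
from [ 629.7 -208.4  173.8] -171.32 travel [0.1567 0.2206 0.0018] twist 1.862 | F [-0.3 -0.1 -3. ] open 0.188 t 19.82
top [223.96993988 198.0240481 ] [212 186  25  25 499] [[656.34274683 178.88165124  38.        ]]
blue ((232.95428466796875, 197.4178924560547), (49.00676345825195, 49.78055191040039), 1.8476102352142334) [[602.0, 213.0], [714.0, 210.0], [709.0, 101.0], [598.0, 105.0]] [[655.63649115 157.26939535  55.        ]]
blue ((180.72073364257812, 284.8249816894531), (50.99344253540039, 50.028114318847656), 8.32564926147461) [[417.0, 336.0], [526.0, 321.0], [509.0, 209.0], [401.0, 225.0]] [[462.84716591 272.54378016  55.        ]]
```

The second ball is riding in the pocket at (277,147), lifted. The third is still in the trough, and the boxes haven't moved. Now I'll go to box B.

Call:
{"fn": "drive_tool", "kwargs": {
  "targets": [
    {"jaw":0,"travel":[0.008,0.0115,0],"twist":0},
    {"jaw":0,"travel":[0.0235,0.035,0],"twist":0},
    {"jaw":0,"travel":[0.045,0.066,0],"twist":0},
    {"jaw":0,"travel":[0.067,0.0985,0],"twist":0},
    {"jaw":0,"travel":[0.0885,0.131,0],"twist":0},
    {"jaw":0,"travel":[0.11,0.1625,0],"twist":0},
    {"jaw":0,"travel":[0.129,0.1905,0],"twist":0},
    {"jaw":0,"travel":[0.14,0.207,0],"twist":0}
  ]
}}

```text
t: 20.53
eef_pos: [457.6, -23.0, 174.3]
tcp_rot: [3.141, -0.002, -2.989]
ft_force: [0.9, 0.5, -1.9]
opening: 0.184
grip_force: 30.0
```

Call:
{"fn": "drive_tool", "kwargs": {
  "targets": [
    {"jaw":0,"travel":[0.004,0.006,0],"twist":0.06},
    {"jaw":0,"travel":[0.006,0.008,0],"twist":0.17},
    {"jaw":0,"travel":[0.006,0.008,0],"twist":0.28},
    {"jaw":0,"travel":[0.006,0.008,0],"twist":0.39},
    {"jaw":0,"travel":[0.006,0.008,0],"twist":0.5},
    {"jaw":0,"travel":[0.006,0.008,0],"twist":0.61},
    {"jaw":0,"travel":[0.006,0.008,0],"twist":0.72},
    {"jaw":0,"travel":[0.006,0.008,0],"twist":0.83}
  ]
}}

```text
t: 21.2
eef_pos: [453.1, -18.0, 174.4]
tcp_rot: [-3.141, -0.0, 2.458]
ft_force: [-0.4, 0.6, -1.8]
opening: 0.191
grip_force: 30.0
```

Call:
{"fn": "drive_tool", "kwargs": {
  "targets": [
    {"jaw":0,"travel":[0,0,0.002],"twist":0.11},
    {"jaw":0,"travel":[0,0,0.006],"twist":0.22},
    {"jaw":0,"travel":[0,0,0.011],"twist":0.33},
    {"jaw":0,"travel":[0,0,0.016],"twist":0.44},
    {"jaw":0,"travel":[0,0,0.02],"twist":0.55},
    {"jaw":0,"travel":[0,0,0.023],"twist":0.66},
    {"jaw":0,"travel":[0,0,0.025],"twist":0.77},
    {"jaw":0,"travel":[0,0,0.025],"twist":0.87}
  ]
}}

```text
t: 21.87
eef_pos: [453.0, -18.0, 148.9]
tcp_rot: [-3.14, -0.0, 1.588]
ft_force: [-0.2, -0.2, -2.2]
opening: 0.188
grip_force: 30.0
```

Call:
{"fn": "drive_tool", "kwargs": {
  "targets": [
    {"jaw":0,"travel":[0,0,0],"twist":0.057},
    {"jaw":0,"travel":[0,0,0],"twist":0.057},
    {"jaw":0,"travel":[0,0,0],"twist":0.057}
  ]
}}

```text
t: 22.12
eef_pos: [453.2, -18.0, 149.4]
tcp_rot: [-3.141, -0.0, 1.538]
ft_force: [0.2, 0.8, -2.0]
opening: 0.188
grip_force: 30.0
```

```bash
python3 - <<'E'
from pit import *
pit('w16')
to(459,154.5,148.5,88)
E
```

```text
from [453.2 -18.  149.4] 88.14 travel [-0.1522  0.358   0.0544] twist -1.7551 | F [ 0.2  0.8 -2. ] open 0.188 t 22.12
w16 [(233, 34), (232, 32), (62, -26), (63, -21), (202, 15), (203, 13), (239, -13), (185, -12)]
ball [288.84564677 147.19054726] [ 239   97  101  102 8040]
from [453.2 -18.  149.5] 88.15 travel [0.1726 0.0002 0.001 ] twist 0.0027 | F [ 0.7 -0.5 -1.6] open 0.192 t 22.17
```

The ball is still seated at (289,147). I'll use the same run-and-stop over box B, then look.

Call:
{"fn": "drive_tool", "kwargs": {
  "targets": [
    {"jaw":0,"travel":[0.015,0,0],"twist":0},
    {"jaw":0,"travel":[0.05,0,0],"twist":0},
    {"jaw":0,"travel":[0.09,0,0],"twist":0},
    {"jaw":0,"travel":[0.131,0,0],"twist":0},
    {"jaw":0,"travel":[0.172,0,0],"twist":0},
    {"jaw":0,"travel":[0.131,0,0],"twist":0},
    {"jaw":0,"travel":[0.1,0,0],"twist":0},
    {"jaw":0,"travel":[0.1,0,0],"twist":0}
  ]
}}

```text
t: 22.83
eef_pos: [456.1, 81.4, 149.5]
tcp_rot: [-3.141, 0.001, 1.542]
ft_force: [1.2, -0.3, -1.3]
opening: 0.187
grip_force: 30.0
```

```bash
python3 - <<'E'
from pit import *
pit('w17')
to(500,-20,90,88)
c=read_camera("top");h=hsv(c)
for b in blobs((h[...,0]>22)&(h[...,0]<32)&(h[...,1]>200)&(h[...,2]>60),100): print("top",b[0],b[1],cast(c,b[0],34))
for b in blobs((h[...,0]>105)&(h[...,0]<125)&(h[...,1]>150),800):
    r=cv2.minAreaRect(cv2.findContours(b[2],0,2)[0][0]); print("blue",cast(c,r[0],55))
E
```

```text
from [456.1  81.4 149.5] 88.37 travel [-0.253   0.3572  0.0545] twist -1.7511 | F [ 1.2 -0.3 -1.3] open 0.187 t 22.83
w17 [(62, -32), (233, 30), (232, 29), (243, -20), (161, 19), (164, -18), (242, -16), (202, 16)]
ball [530.69854172  71.04733445] [ 496   32   64   78 4183]
from [456.5  81.6 149.6] 88.14 travel [-0.1001  0.0468  0.0596] twist 0.0025 | F [ 0.1  0.6 -1.7] open 0.185 t 22.88
top [223.91434263 198.00199203] [212 186  25  25 502] [[656.85013192 179.38605291  34.        ]]
top [409.40334572 273.26765799] [397 261  26  26 538] [[ 483.58568662 -239.18065778   34.        ]]
top [181.46601942 293.11456311] [169 281  26  26 515] [[443.11726436 274.58471667  34.        ]]
blue [[655.63649115 157.26939535  55.        ]]
blue [[462.83572168 272.3461947   55.        ]]
```

Each box now holds a ball, at (657,179) and (443,275), each about 20 mm from the box's middle. The third ball is in the trough at (484,-239). Next I'll set the scoop down on free table at about (500,-20).

Call:
{"fn": "drive_tool", "kwargs": {
  "targets": [
    {"jaw":0,"travel":[-0.025,0.012,0.005],"twist":0},
    {"jaw":0,"travel":[-0.055,0.026,0.015],"twist":0},
    {"jaw":0,"travel":[-0.085,0.04,0.03],"twist":0},
    {"jaw":0,"travel":[-0.1,0.047,0.045],"twist":0},
    {"jaw":0,"travel":[-0.1,0.047,0.058],"twist":0},
    {"jaw":0,"travel":[-0.1,0.047,0.065],"twist":0},
    {"jaw":0,"travel":[-0.1,0.047,0.067],"twist":0},
    {"jaw":0,"travel":[-0.1,0.047,0.068],"twist":0}
  ]
}}

```text
t: 23.6
eef_pos: [500.0, -19.2, 81.5]
tcp_rot: [-3.141, -0.0, 1.537]
ft_force: [0.3, 0.3, -2.0]
opening: 0.186
grip_force: 30.0
```

Call:
{"fn": "drive_tool", "kwargs": {
  "targets": [
    {"jaw":0,"travel":[0,0,0.001],"twist":0},
    {"jaw":0,"travel":[0,0,0.002],"twist":0},
    {"jaw":0,"travel":[0,0,0.002],"twist":0},
    {"jaw":0,"travel":[0,0,0.002],"twist":0}
  ]
}}

```text
t: 23.93
eef_pos: [500.4, -19.4, 80.1]
tcp_rot: [3.141, 0.0, 1.537]
ft_force: [1.0, 0.1, -0.7]
opening: 0.186
grip_force: 30.0
```

Call:
{"fn": "drive_tool", "kwargs": {
  "targets": [
    {"jaw":0,"travel":[0,0,0.001],"twist":0},
    {"jaw":0,"travel":[0,0,0.001],"twist":0},
    {"jaw":0,"travel":[0,0,0.001],"twist":0}
  ]
}}

```text
t: 24.18
eef_pos: [500.4, -19.6, 79.0]
tcp_rot: [3.141, -0.0, 1.536]
ft_force: [0.3, 0.6, 3.7]
opening: 0.188
grip_force: 30.0
```

Call:
{"fn": "drive_tool", "kwargs": {
  "targets": [
    {"jaw":0.22,"travel":[0,0,0],"twist":0},
    {"jaw":0.26,"travel":[0,0,0],"twist":0},
    {"jaw":0.35,"travel":[0,0,0],"twist":0},
    {"jaw":0.5,"travel":[0,0,0],"twist":0},
    {"jaw":0.7,"travel":[0,0,0],"twist":0},
    {"jaw":0.9,"travel":[0,0,0],"twist":0},
    {"jaw":0.9,"travel":[0,0,0],"twist":0},
    {"jaw":0.9,"travel":[0,0,0],"twist":0}
  ]
}}

```text
t: 24.85
eef_pos: [500.2, -19.6, 78.6]
tcp_rot: [-3.142, -0.0, 1.536]
ft_force: [-0.2, 0.2, 0.5]
opening: 0.627
grip_force: 0.0
```

Call:
{"fn": "drive_tool", "kwargs": {
  "targets": [
    {"jaw":0.9,"travel":[0,0,-0.01],"twist":0},
    {"jaw":0.9,"travel":[0,0,-0.03],"twist":0},
    {"jaw":0.9,"travel":[0,0,-0.055],"twist":0},
    {"jaw":0.9,"travel":[0,0,-0.09],"twist":0},
    {"jaw":0.9,"travel":[0,0,-0.125],"twist":0},
    {"jaw":0.9,"travel":[0,0,-0.15],"twist":0},
    {"jaw":0.9,"travel":[0,0,-0.16],"twist":0},
    {"jaw":0.9,"travel":[0,0,-0.16],"twist":0}
  ]
}}

```text
t: 25.52
eef_pos: [500.8, -19.7, 241.1]
tcp_rot: [3.137, 0.001, 1.536]
ft_force: [1.1, 0.8, -0.4]
opening: 0.901
grip_force: 0.0
```

Call:
{"fn": "drive_tool", "kwargs": {
  "targets": [
    {"jaw":0.9,"travel":[0,0,0],"twist":0},
    {"jaw":0.9,"travel":[0,0,0],"twist":0},
    {"jaw":0.9,"travel":[0,0,0],"twist":0}
  ]
}}

```text
t: 25.77
eef_pos: [499.6, -19.6, 237.1]
tcp_rot: [-3.139, -0.0, 1.536]
ft_force: [-0.3, -0.5, -0.1]
opening: 0.899
grip_force: 0.0
```

```bash
python3 - <<'E'
from pit import *
to(500,-20,240,88)
c=read_camera("scene"); cv2.imwrite("pics/final.png",c["frame"][:,:,::-1])
E
```

```text
from [499.6 -19.6 237.1] 88.02 travel [-0.0004  0.0004 -0.0029] twist 0.0003 | F [-0.3 -0.5 -0.1] open 0.899 t 25.77
```

View pics/final.png

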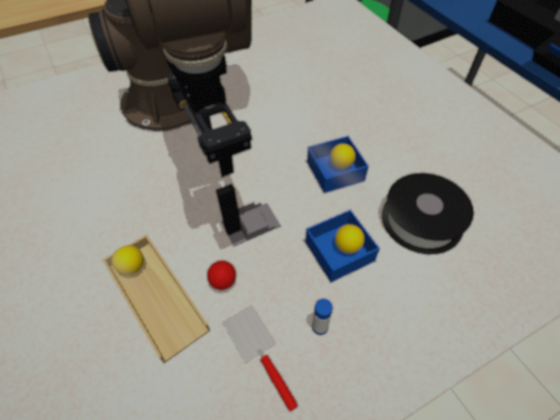

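The scoop stands free and upright at about (250,220). One ball is in each box, at (343,155) and (349,239), and the third is in the trough at (127,260). The bystanders haven't moved.

```bash
python3 -c "from cell import *;print(job_done())"
```

```text
the job is handed in; nothing more can be done
None
```

I handed the job in (no verdict came back) with one ball in each box, the third in the trough and the empty scoop upright on its sole; the drive could not tilt the tool, so I threw each ball over the nose with a short run and sharp stop instead of tipping it.

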